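# Register the holder plate on its dock pins

## Task

Gently push the loose holder plate along the dock's loading deck, between the two guide rails, until its two small holes drop over the two locating pins and it lies flat on the seat. Use the fingers only to push: do not grasp or lift the plate, and leave the things standing around alone.

Things in the scene. Friction and masses are not known exactly. Their poses are not given: they have to be found in the camera images.
- dock: Fixed table on four posts, 134 (x) by 275 (y) mm; origin on the worktop under its centre, z up. From y = -135 to +42 mm it is a grey loading deck (top at z = 139.5 mm); from y = +42 to +137 mm a lower metal seat (top at z = 133 mm) with two pins, open at its +y end, with no end stop. The plate travels along +y, off the deck and over the pin tops.
- rail_entry (a point): Dock, middle of the mouth between the guide rails, at dock x = 0, y = +32 mm, deck level. The rails run on from here along +y to y = +135 mm, inner faces 103 mm apart, tops 10 mm above the deck. Flared lead-ins on the deck, from y = -13 mm (about 123 mm apart there), narrow to them.
- seat_centre (a point): Dock, point on the seat at dock x = 0, y = +84.5, z = 133 mm: the plate's origin belongs here when it is home, its axes parallel to the dock's. The plate falls 6.5 mm as its holes come over the pins; a plate pushed too fast could skip over them.
- plate: Loose flat aluminium plate, 100 (x) by 80 (y) by 12 (z) mm, about 0.25 kg; origin at the centre of its underside, z up. It begins flat on the deck, within 4 degrees of the dock, +y edge leading, up to 6 mm off the middle line. Two small 13 mm through holes at x = -38 and +38, y = -6 mm. Push its -y edge or inside its window.
- window (a point): Centre (half-way up) of the round 55 mm window that goes right through the plate's middle; a shut gripper's fingertips fit in it and can push on its wall.
- pin_near (a point): Top centre of the dock's pin at dock x = -38, y = +78.5 mm: 10 mm in diameter, bevelled top at z = 139 mm, 6 mm above the seat and just under the deck's level.
- pin_far (a point): Top centre of the dock's other pin, of the same shape, at dock x = +38, y = +78.5 mm.
- hole_near (a point): Centre of the plate's small hole at its x = -38 mm, at the underside.
- hole_far (a point): Centre of the plate's small hole at its x = +38 mm, at the underside.
- vial_1: Bystander: small closed vial, 20 mm wide, 45 mm tall, standing past the seat's open end; origin at its underside.
- marker_red: Bystander: marker pen, 136 mm long, lying crosswise past the seat's open end, beyond the vial.
- forceps: Bystander: steel forceps, 117 mm long, lying to the right of the dock.
- cone_vessel_6: Bystander: conical steel vessel, 68 mm wide, 88 mm tall, standing to the right of the dock.
- bench_timer: Bystander: square bench timer, 68 mm wide, 20 mm high, lying far to the right.

How it is judged:
By the outcome, as a careful person would: the job done as asked, in the order asked, and still so for the second after the job is handed in, with the robot touching nothing.
It also fails if it takes over 45 s, if anything falls off the work surface, if the arm or the gripper's body presses on something with over 40 N, if the wrist force passes 120 N, or if a joint passes its speed limit or range.

## Robot

A 6-joint arm with a two-finger parallel gripper is mounted at the origin on a cart in front of the work surface, level with it; the furniture and walls round the work are solid. World frame = base frame: x ahead of the robot, y to its left, z up, the work surface at z = 0. Lengths are in mm, angles in rad, forces in N, time in s.
With the tool pointing down it reaches from about 350 to 850 mm from the base axis. Payload 8.1 kg.
Tool frame: the origin (TCP) lies on the centre line of the jaws, within the pads' length; the fingertips stand 11 mm ahead of it and the grasp point (between the pads) lies 8 mm behind it; z points along the fingers, y is the direction in which the jaws open and shut (so a half turn about z gives the same grasp; the last joint's range is limited). The gripper opens to 85 mm and grips with 20 to 120 N. Pads are 22 mm wide; open, the fingers measure 114 mm over their backs; the gripper's body (76 mm by 85 mm) begins 54 mm behind the grasp point. The pads swing forward as they close: fully open they stand 13 mm farther back than shut.
Start: joints at [-1.312, 0.13, 1.488, -0, 1.523, -0.085], TCP at [202.26, -564.886, 242.292] pointing down, gripper open.
Joint ranges: [-2.96, 2.96], [-0.89, 2.26], [0.02, 2.5], [-1.34, 4.48], [0, 2.73], [-2.66, 2.66]. Speed limits (rad/s): [2.39, 2.39, 2.79, 3.14, 3.14, 3.14].

## Interface

Orientations are given as a rotation vector (axis times angle).
In Python, from cell import status, capture, camera_params, finish_job gives the robot as it stands.
- The arm moves only by the tool carry_out, never from a script. Its argument "rows" is a list of rows, each an object with "fingers": the opening, from 0 (shut) to 1 (fully open); "linear": the shift along the tool's x, y, z in mm, a list of three; "angular": the turn, a rotation vector about the tool's x, y, z in degrees, a list of three. A call has 1 to 12 rows; each row is the pose to reach, as a shift and turn from the pose commanded when the call began, along the tool's axes at that moment; what a row does not reach only later rows make up. A row lasts 1/8 s, in which the tool goes at most 62.5 mm and 10.7 degrees, less where a joint would pass 70% of its speed; a pose out of reach is approached as far as the arm can. A call with a gripper value outside its range is refused whole. The fingers move at their own pace and stop on an object; "squeeze" is the grip in N (left out, the last holds). Time passes only in rows, so rows that repeat a pose let the fingers close. It gives the time, the measured TCP pose, the force and the opening at its end, in the units of the state.
- status.observe(): the state, without advancing time (a new reading comes with each control period).
- capture(name): name is "side" or "top"; returns the picture (400x640x3 uint8, blue, green, red); there is no depth.
- camera_params(name): a dict with "K" (3x3 intrinsics, pixels), "extrinsics" (4x4, takes a point from camera to world coordinates). Camera axes: x right, y down, z forward; pixel columns grow to the right and rows downward; lengths in mm; the calibration is good to about 2 mm. A picture is of the moment at which its call begins. camera_params takes no time and is no camera call.
- finish_job(): hands the job in, once; it reports no verdict.
The state is a dict: "time_s": time; "joint_pos": joint angles; "joint_velocities": joint speeds; "joint_torque": joint torques, N m; "position": TCP position; "orientation": TCP orientation; "wrist_force": force on the tool from outside, world axes, zero at the start; "wrist_torque": the same for the moment, N m; "grip_width": finger opening in mm.
Only numpy, scipy, OpenCV 4.12 (cv2) and the standard library are available. Lean on these libraries where they do the work, as an engineer would, in place of code of your own. Each camera call takes 0.05 s, during which the arm holds its last target.

## Working session

There is one attempt and no reset: what is moved stays moved. The work goes in short steps, Python scripts to look and compute and a tool call to move; the robot and the scene stay as the last step left them, time stands still between calls to the robot, and variables do not carry over. Pictures are saved under pics/ and viewed, and the job is handed in when it is done.

Besides the shell and the picture viewer there is one more tool, called by a JSON object that holds its "fn" and its "kwargs", one argument or row to a line. carry_out: Moves the arm, as the interface text tells. Its arguments: {"type":"object","properties":{"rows":{"type":"array","items":{"type":"object","properties":{"fingers":{"type":"number"},"linear":{"type":"array","items":{"type":"number"}},"angular":{"type":"array","items":{"type":"number"}}}}},"squeeze":{"type":"number"}},"required":["rows"]}

```bash
ls; mkdir -p pics
python3 - <<'E'
from cell import status,capture,camera_params
import cv2
for n in("side","top"):
    cv2.imwrite(f"pics/{n}0.png",capture(n)); p=camera_params(n); print(n,p["K"],p["extrinsics"])
print(status.observe())
E
```

```text
pics
side [[444.12160826   0.         316.82421685]
 [  0.         444.12160826 204.69243369]
 [  0.           0.           1.        ]] [[-9.49255395e-01 -1.64927607e-01  2.67792977e-01  1.11568838e+02]
 [-3.14060432e-01  4.51763816e-01 -8.35030239e-01  1.09650634e+03]
 [ 1.67403619e-02 -8.76760137e-01 -4.80636476e-01  7.20628002e+02]
 [ 0.00000000e+00  0.00000000e+00  0.00000000e+00  1.00000000e+00]]
top [[372.22907647   0.         319.70455426]
 [  0.         372.22907647 205.32946458]
 [  0.           0.           1.        ]] [[ 7.69935481e-03 -9.97971165e-01  6.32002714e-02  3.55656784e+02]
 [-9.99807467e-01 -6.54197313e-03  1.84994758e-02  3.06967413e+01]
 [-1.80484890e-02 -6.33305373e-02 -9.97829392e-01  1.25158660e+03]
 [ 0.00000000e+00  0.00000000e+00  0.00000000e+00  1.00000000e+00]]
{'time_s': 0.1, 'joint_pos': array([-1.31239602e+00,  1.31085585e-01,  1.48919592e+00,  2.21919250e-05,
        1.52301738e+00, -8.53865521e-02]), 'joint_velocities': array([-0.00081875, -0.00140903, -0.00222596, -0.00110597,  0.00095743,
       -0.00016348]), 'joint_torque': array([ 2.34022038e-03, -5.70950675e+01, -5.01942873e+01, -1.64585613e-04,
        8.00188689e-03,  1.45262140e-05]), 'position': array([ 202.14274285, -564.40080323,  241.3353373 ]), 'orientation': array([-3.09361755e+00, -5.37070945e-01,  1.96767389e-04]), 'wrist_force': array([ 0.61905167, -0.46149866,  0.53385708]), 'wrist_torque': array([ 0.02846642, -0.00871895,  0.02926664]), 'grip_width': 85.53400122833176}
```

View pics/side0.png

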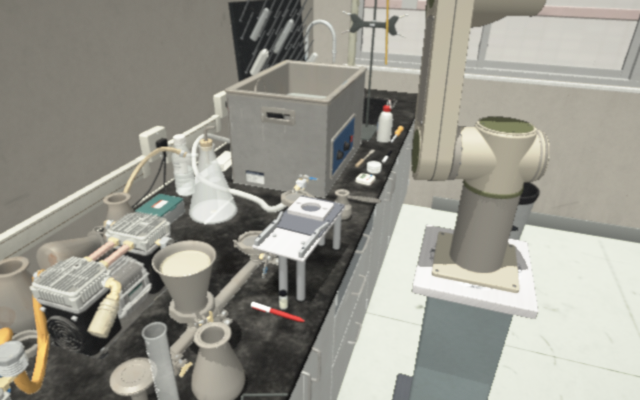

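View pics/top0.png

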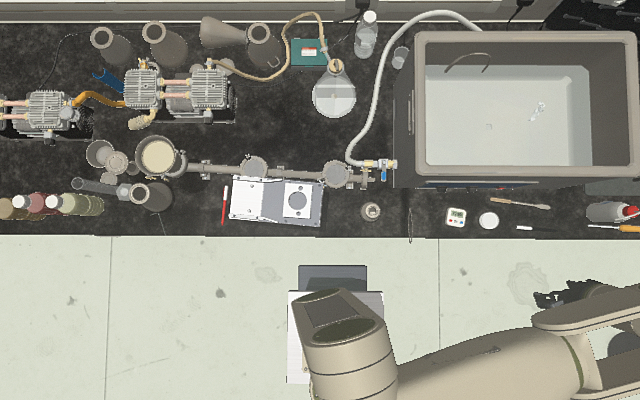

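The top view shows the dock around (277,200), with its seat and pen at the left (world +y). The plate, with its window, is at about (300,200). I'll zoom in.

Run:
```python
import cv2
t=cv2.imread("pics/top0.png");s=cv2.imread("pics/side0.png")
cv2.imwrite("pics/t0z.png",cv2.resize(t[165:235,215:335],None,fx=6.6,fy=6.6,interpolation=cv2.INTER_CUBIC))
cv2.imwrite("pics/s0z.png",cv2.resize(s[185:285,245:365],None,fx=6,fy=6,interpolation=cv2.INTER_CUBIC))
```

```text
(no output)
```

View pics/t0z.png

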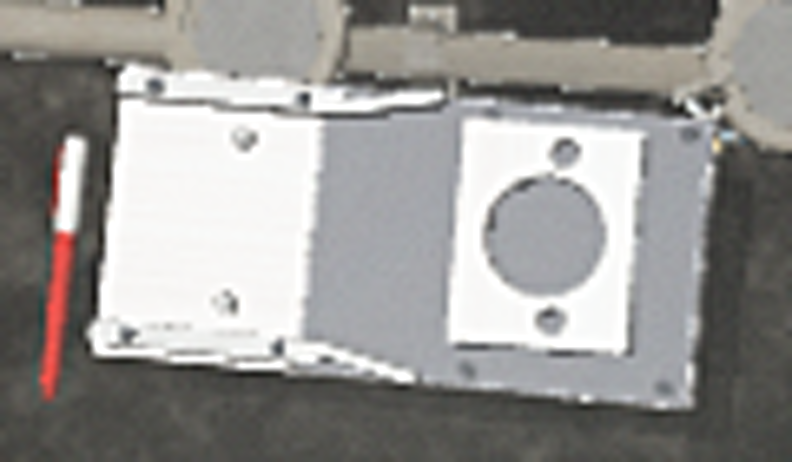

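View pics/s0z.png

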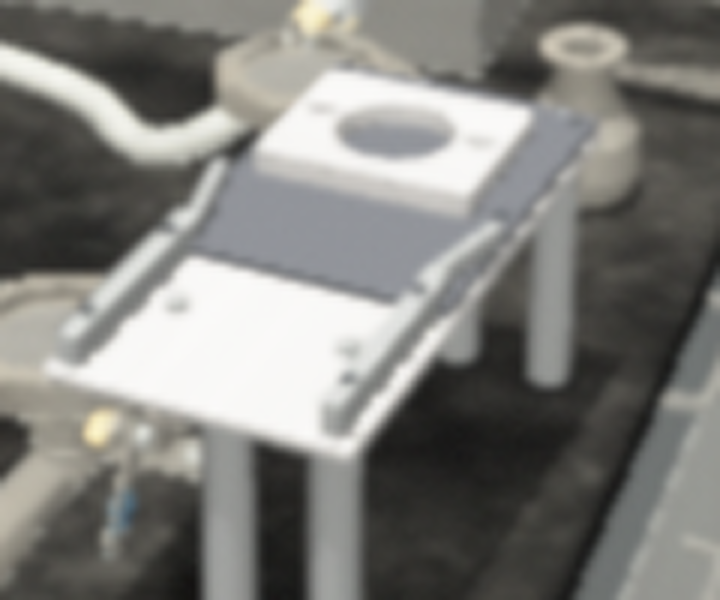

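```bash
cat > h.py <<'E'
import numpy as np
from cell import camera_params
def ray(n,u,v):
    p=camera_params(n);E=p["extrinsics"];d=E[:3,:3]@np.linalg.solve(p["K"],[u,v,1]);return E[:3,3],d
def onz(n,u,v,z):
    o,d=ray(n,u,v);return (o+d*(z-o[2])/d[2])
def zt(x,y):return 215+(x+.5)/6.6-.5,165+(y+.5)/6.6-.5
def zs(x,y):return 245+(x+.5)/6-.5,185+(y+.5)/6-.5
def proj(n,P):
    p=camera_params(n);E=p["extrinsics"];c=E[:3,:3].T@(np.asarray(P)-E[:3,3]);q=p["K"]@c;return q[:2]/q[2]
E
cat > a.py <<'E'
from h import *
np.set_printoptions(precision=1,suppress=True)
T=dict(pf=(244,138,139),pn=(226,302,139),hf=(566,152,151.5),hn=(550,320,151.5),win=(546,237,151.5),dA=(714,118,139.5),dB=(690,408,139.5),
 pl_tl=(462,120,151.5),pl_tr=(643,130,151.5),pl_br=(630,352,151.5),pl_bl=(448,344,151.5))
for k,(x,y,z) in T.items(): print(k,onz("top",*zt(x,y),z))
S=dict(pf=(178,303,139),pn=(348,347,139),hf=(320,107,151.5),hn=(480,141,151.5),win=(395,130,151.5))
for k,(x,y,z) in S.items(): print("side",k,onz("side",*zs(x,y),z))
for u,v in((395,187),(413,32),(418,172)): print('sink',onz("top",u,v,0),onz("top",u,v,250))
# vertical sink corner height from side
print('sinktop side',onz("side",328,100,250))
E
python3 a.py
```

```text
pf [484.7 257.4 139. ]
pn [409.7 264.1 139. ]
hf [477.8 109.1 151.5]
hn [402.  115.5 151.5]
win [439.3 117.7 151.5]
dA [495.   42.7 139.5]
dB [363.1  52.6 139.5]
pl_tl [492.  156.3 151.5]
pl_tr [487.9  74.5 151.5]
pl_br [387.9  79.4 151.5]
pl_bl [390.9 161.2 151.5]
side pf [484.3 266.3 139. ]
side pn [409.1 273.1 139. ]
side hf [480.4 113.1 151.5]
side hn [403.6 118.4 151.5]
side win [441.9 121.7 151.5]
sink [ 498.4 -199.2    0. ] [ 469.9 -153.3  250. ]
sink [1037.3 -264.     0. ] [ 901.1 -205.1  250. ]
sink [ 549.7 -276.8    0. ] [ 511.  -215.4  250. ]
sinktop side [ 598.1 -537.   250. ]
```

Top-view checks: pin spacing measures 75.3 mm against 76 given. The deck end agrees with the pin-derived dock frame to about 1 mm. The plate is about 100 × 82 mm, sits about 5.5 mm to +x of the middle line, and its yaw matches the dock's. Next I work out the moves.

```bash
cat >> h.py <<'E'
from scipy.spatial.transform import Rotation as R
a=np.radians(-5.0);DX=np.array([np.cos(a),np.sin(a),0]);DY=np.array([-np.sin(a),np.cos(a),0])
O=np.array([447.2,260.8,0])-78.5*DY
def d2w(x,y,z):return O+x*DX+y*DY+[0,0,z]
def w2d(P):q=np.asarray(P)-O;return np.array([q@DX,q@DY,q[2]])
RT=R.from_matrix(np.array([DX,-DY,[0,0,-1]]).T)
E
python3 - <<'E'
from h import *
np.set_printoptions(precision=1,suppress=True)
R0=R.from_rotvec([-3.09361755,-.53707,0]);p0=np.array([202.26,-564.886,242.292])
print((R0.inv()*RT).as_rotvec(degrees=True))
pl=np.array([440,118,0]);print("plate",w2d(pl))
for P in([202.26,-564.9,300],[320,-223,300],[440,118,300],[440,118,220]):print(R0.inv().apply(np.array(P)-p0))
E
```

```text
[-0.1  0.  24.7]
plate [  5.3 -64.4   0. ]
[  0.   -0.1 -57.7]
[ 226.1 -282.3  -57.2]
[ 454.  -562.9  -56.6]
[ 454.  -562.8   23.4]
```

{"fn": "carry_out", "kwargs": {
  "rows": [
    {"fingers": 0,"linear": [0,0,-30],"angular": [0,0,0]},
    {"fingers": 0,"linear": [20,-25,-57],"angular": [0,0,0]},
    {"fingers": 0,"linear": [55,-68,-57],"angular": [0,0,2]},
    {"fingers": 0,"linear": [90,-112,-57],"angular": [0,0,6]},
    {"fingers": 0,"linear": [125,-156,-57],"angular": [0,0,10]},
    {"fingers": 0,"linear": [160,-200,-57],"angular": [0,0,14]},
    {"fingers": 0,"linear": [195,-243,-57],"angular": [0,0,18]},
    {"fingers": 0,"linear": [230,-286,-57],"angular": [0,0,22]},
    {"fingers": 0,"linear": [265,-329,-57],"angular": [0,0,24.7]},
    {"fingers": 0,"linear": [300,-372,-57],"angular": [0,0,24.7]},
    {"fingers": 0,"linear": [325,-403,-57],"angular": [0,0,24.7]},
    {"fingers": 0,"linear": [340,-422,-57],"angular": [0,0,24.7]}
  ]
}}

```text
time_s: 1.6
position: [380.3, -51.0, 299.0]
orientation: [-3.138, 0.134, 0.0]
wrist_force: [-0.0, -0.5, 0.3]
grip_width: -0.1
```

Run:
```python
from h import *
from cell import status
np.set_printoptions(precision=2,suppress=True)
R0=R.from_rotvec([-3.09361755,-.53707,0]);p0=np.array([202.26,-564.886,242.292])
c=p0+R0.apply([340,-422,-57]);print(c,status.observe()["position"],w2d(c))
Rc=R0*R.from_rotvec([0,0,24.7],degrees=True)
for y in(-64.4,):
  for z in (220,170,154.5):print(Rc.inv().apply(d2w(5.3,y-3,z)-c))
```

```text
[380.15 -53.08 300.1 ] [380.28 -51.03 299.03] [ -39.44 -240.03  300.1 ]
[  44.77 -172.5    80.36]
[  44.79 -172.41  130.36]
[  44.8  -172.39  145.86]
```

{"fn": "carry_out", "kwargs": {
  "rows": [
    {"fingers": 0,"linear": [10,-40,0]},
    {"fingers": 0,"linear": [23,-85,10]},
    {"fingers": 0,"linear": [34,-130,30]},
    {"fingers": 0,"linear": [42,-160,60]},
    {"fingers": 0,"linear": [45,-172.5,95]},
    {"fingers": 0,"linear": [45,-172.5,118]},
    {"fingers": 0,"linear": [45,-172.5,125]},
    {"fingers": 0,"linear": [45,-172.5,125]}
  ]
}}

```text
schema error: expected keys fingers, linear, angular
```

Run:
```python
from h import *
from cell import status,capture
import cv2
t=capture("top");s=capture("side")
cv2.imwrite("pics/t1z.png",cv2.resize(t[165:235,215:335],None,fx=6.6,fy=6.6,interpolation=cv2.INTER_CUBIC))
cv2.imwrite("pics/s1z.png",cv2.resize(s[165:265,245:365],None,fx=6,fy=6,interpolation=cv2.INTER_CUBIC))
st=status.observe();print(st["time_s"],st["position"],st["wrist_force"],w2d(st["position"]))
```

```text
1.7 [380.29967456 -51.03163122 298.93639438] [ 0.27882561 -1.31044801  0.07991155] [ -39.46783207 -237.97576527  298.93639438]
```

View pics/s1z.png

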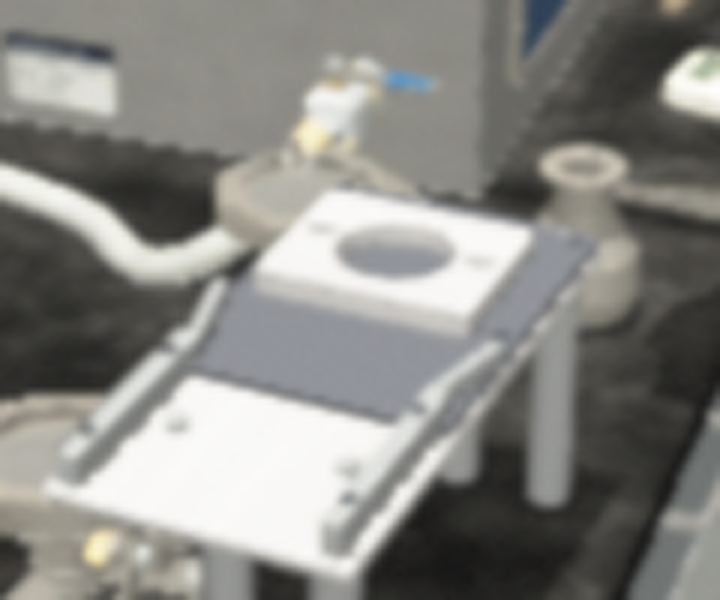

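View pics/t1z.png

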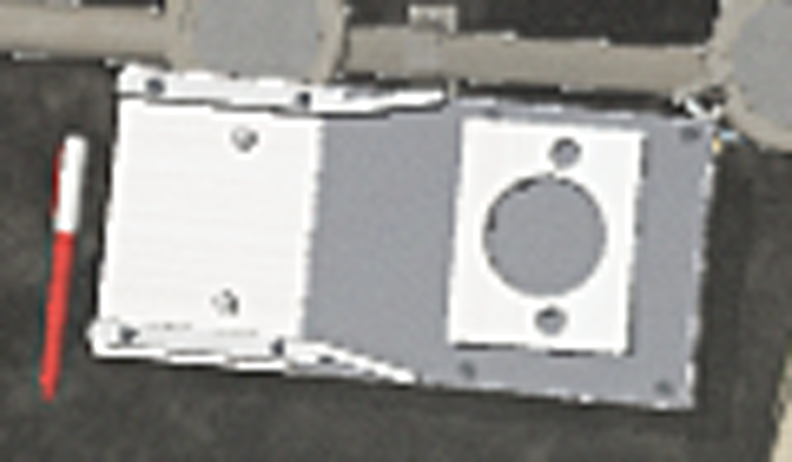

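Nothing moved: that call was refused because rows need "angular". The pictures show the scene unchanged.

{"fn": "carry_out", "kwargs": {
  "rows": [
    {"fingers": 0,"linear": [10,-40,0],"angular": [0,0,0]},
    {"fingers": 0,"linear": [23,-85,10],"angular": [0,0,0]},
    {"fingers": 0,"linear": [34,-130,30],"angular": [0,0,0]},
    {"fingers": 0,"linear": [42,-160,60],"angular": [0,0,0]},
    {"fingers": 0,"linear": [45,-170.5,95],"angular": [0,0,0]},
    {"fingers": 0,"linear": [45,-170.5,118],"angular": [0,0,0]},
    {"fingers": 0,"linear": [45,-170.5,125],"angular": [0,0,0]},
    {"fingers": 0,"linear": [45,-170.5,125],"angular": [0,0,0]}
  ]
}}

```text
time_s: 2.7
position: [439.8, 112.2, 174.4]
orientation: [3.138, -0.138, -0.001]
wrist_force: [1.0, -0.1, 0.5]
grip_width: -0.1
```

```bash
cat > look.py <<'E'
from h import *
from cell import status,capture
import cv2,sys
k=sys.argv[1]
t=capture("top");s=capture("side")
cv2.imwrite(f"pics/t{k}.png",t);cv2.imwrite(f"pics/s{k}.png",s)
cv2.imwrite(f"pics/t{k}z.png",cv2.resize(t[165:235,215:335],None,fx=6.6,fy=6.6,interpolation=cv2.INTER_CUBIC))
cv2.imwrite(f"pics/s{k}z.png",cv2.resize(s[185:285,245:365],None,fx=6,fy=6,interpolation=cv2.INTER_CUBIC))
st=status.observe();print(st["time_s"],st["position"],st["wrist_force"],w2d(st["position"]))
E
python3 look.py 2
```

```text
2.8 [440.60191796 112.54906354 175.59846883] [0.21663444 0.85346039 0.14691854] [  6.34794614 -69.76185763 175.59846883]
```

View pics/s2z.png

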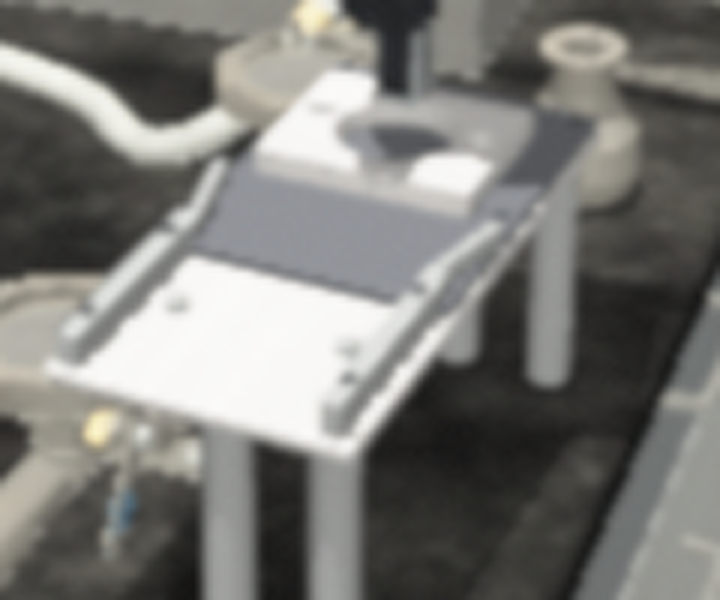

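View pics/t2z.png

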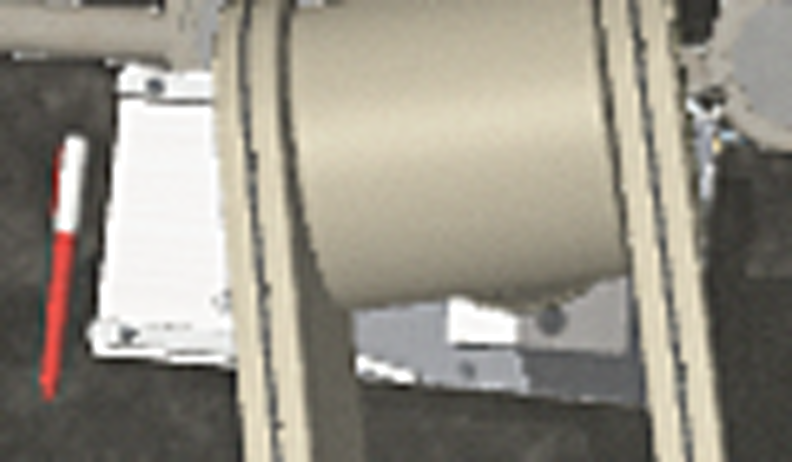

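Run:
```python
from h import *
P=np.array([440.3,112.4,164])
for d in((0,0),(-14.5,0),(14.5,0)):
    q=proj("side",P+d[0]*DY);print(d,(q-[245,185]+.5)*6-.5)
q=proj("side",[440,118,151.5]);print((q-[245,185]+.5)*6-.5)
for w in ((440,118),(440,121)):
  q=proj("side",[*w,139.5]);print((q-[245,185]+.5)*6-.5)
```

```text
(0, 0) [405.60778821  96.27526057]
(-14.5, 0) [418.73735949  82.3583701 ]
(14.5, 0) [392.21410683 110.47209857]
[401.83164386 126.9121092 ]
[401.5336173  150.55374038]
[399.34161184 153.67293151]
```

The side view shows the shut fingertips at zoom (405,93), over the back half of the window (centre about (395,130)). This is close to the predicted (405,96). I shift 4 mm forward and go down into the window.

{"fn": "carry_out", "kwargs": {
  "rows": [
    {"fingers": 0,"linear": [0,-4,0],"angular": [0,0,0]},
    {"fingers": 0,"linear": [0,-4,7],"angular": [0,0,0]},
    {"fingers": 0,"linear": [0,-4,14],"angular": [0,0,0]},
    {"fingers": 0,"linear": [0,-4,20.5],"angular": [0,0,0]},
    {"fingers": 0,"linear": [0,-4,20.5],"angular": [0,0,0]},
    {"fingers": 0,"linear": [0,-4,20.5],"angular": [0,0,0]}
  ]
}}

```text
time_s: 3.55
position: [440.2, 116.9, 153.8]
orientation: [-3.139, 0.137, 0.0]
wrist_force: [0.2, -0.6, 0.4]
grip_width: 0.1
```

```bash
python3 look.py 3
```

```text
3.65 [440.34150951 116.91876919 154.04777534] [-0.154984    0.17707108 -0.37361148] [  5.70768367 -65.43147612 154.04777534]
```

View pics/s3z.png

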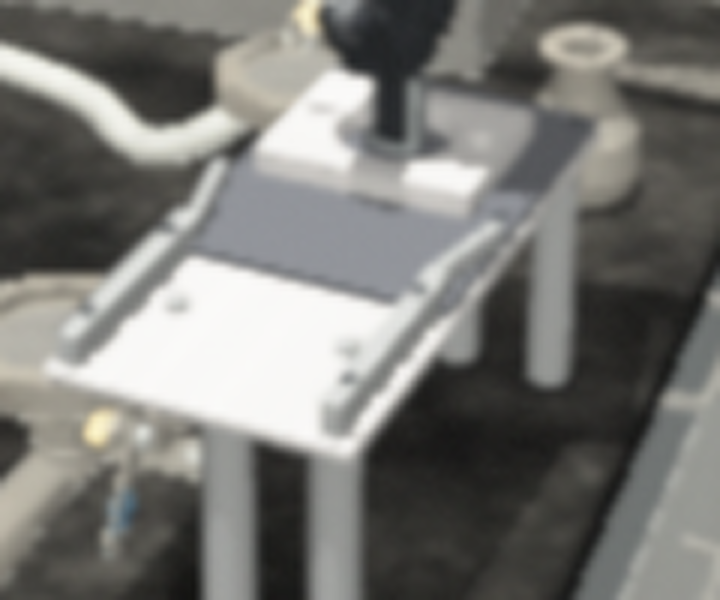

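The fingers are inside the window with no contact force. Now a slow push, easing toward the middle line.

{"fn": "carry_out", "kwargs": {
  "rows": [
    {"fingers": 0,"linear": [0,-4,0],"angular": [0,0,0]},
    {"fingers": 0,"linear": [0,-8,0],"angular": [0,0,0]},
    {"fingers": 0,"linear": [0,-12,0],"angular": [0,0,0]},
    {"fingers": 0,"linear": [-0.5,-16,0],"angular": [0,0,0]},
    {"fingers": 0,"linear": [-1,-20,0],"angular": [0,0,0]},
    {"fingers": 0,"linear": [-1.5,-24,0],"angular": [0,0,0]},
    {"fingers": 0,"linear": [-2,-28,0],"angular": [0,0,0]},
    {"fingers": 0,"linear": [-3,-32,0],"angular": [0,0,0]},
    {"fingers": 0,"linear": [-3.5,-36,0],"angular": [0,0,0]},
    {"fingers": 0,"linear": [-4,-40,0],"angular": [0,0,0]},
    {"fingers": 0,"linear": [-4.5,-44,0],"angular": [0,0,0]},
    {"fingers": 0,"linear": [-5,-48,0],"angular": [0,0,0]}
  ]
}}

```text
time_s: 5.15
position: [439.3, 165.4, 153.8]
orientation: [3.139, -0.137, -0.0]
wrist_force: [0.6, -2.1, -0.0]
grip_width: -0.1
```

```bash
python3 look.py 4
```

```text
5.25 [439.35982659 165.68803934 153.82928378] [-0.08385712  0.00709212 -0.29826219] [  0.4792144  -16.93334707 153.82928378]
```

View pics/s4z.png

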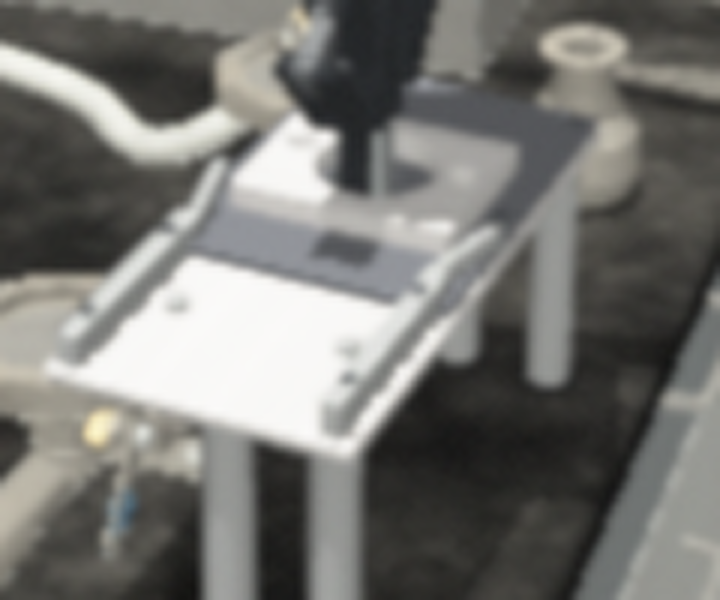

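View pics/t4z.png

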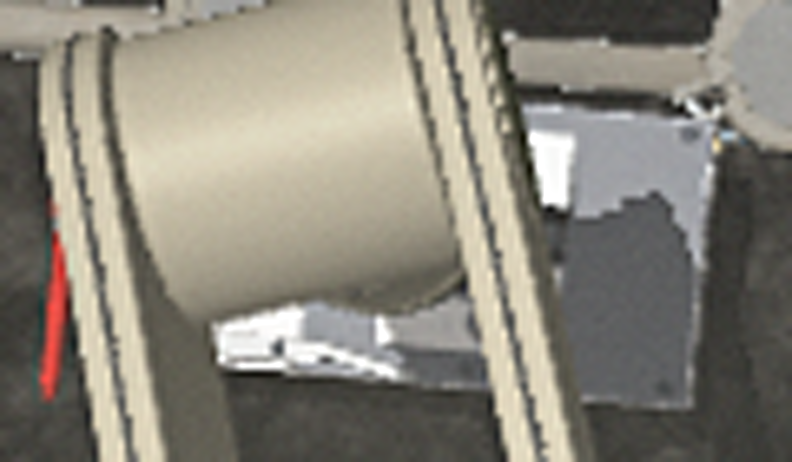

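The plate's rear far corner is now at top zoom (576,131), so the plate has moved about 30 mm and is squarely aligned. That means the tool leads the plate centre by about 17.5 mm, so the fingertips are thinner than I assumed. The plate is about 2.8 mm to +x. I keep pushing.

{"fn": "carry_out", "kwargs": {
  "rows": [
    {"fingers": 0,"linear": [-0.2,-4,0],"angular": [0,0,0]},
    {"fingers": 0,"linear": [-0.5,-8,0],"angular": [0,0,0]},
    {"fingers": 0,"linear": [-0.8,-12,0],"angular": [0,0,0]},
    {"fingers": 0,"linear": [-1,-16,0],"angular": [0,0,0]},
    {"fingers": 0,"linear": [-1,-20,0],"angular": [0,0,0]},
    {"fingers": 0,"linear": [-1,-24,0],"angular": [0,0,0]},
    {"fingers": 0,"linear": [-1,-28,0],"angular": [0,0,0]},
    {"fingers": 0,"linear": [-1,-32,0],"angular": [0,0,0]},
    {"fingers": 0,"linear": [-1,-36,0],"angular": [0,0,0]},
    {"fingers": 0,"linear": [-0.5,-40,0],"angular": [0,0,0]},
    {"fingers": 0,"linear": [-0.5,-44,0],"angular": [0,0,0]},
    {"fingers": 0,"linear": [-0.5,-48,0],"angular": [0,0,0]}
  ]
}}

```text
time_s: 6.75
position: [443.1, 213.3, 153.8]
orientation: [3.139, -0.137, -0.0]
wrist_force: [0.5, -1.3, 0.2]
grip_width: -0.1
```

```bash
python3 look.py 5
```

```text
6.85 [443.10099013 213.57798486 153.82918931] [ 0.6272918  -0.00090297 -0.16198662] [3.22579085e-02 3.11004266e+01 1.53829189e+02]
```

View pics/s5z.png

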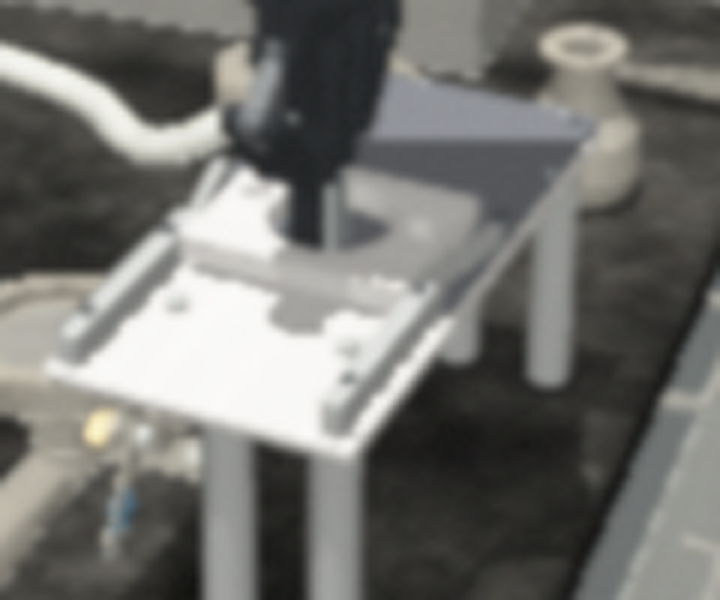

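View pics/t5z.png

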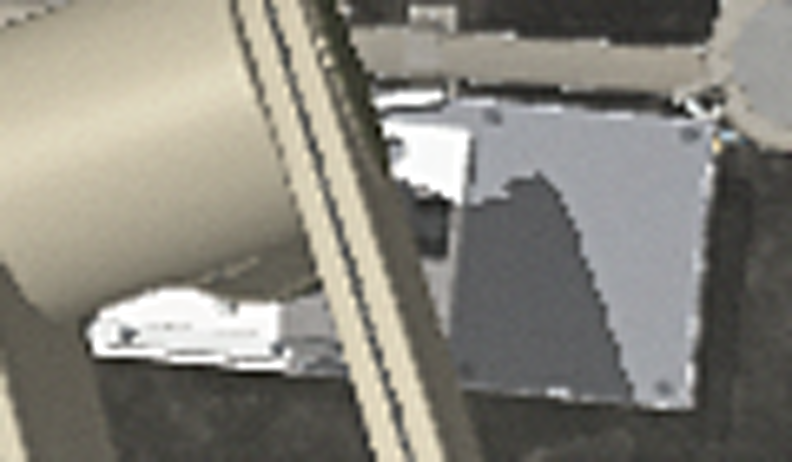

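The plate is entering the rails squarely. Its rear edge runs from (471,128) to (452,345) in the top zoom, and its centre is at dock y of about +13. Pushing on.

{"fn": "carry_out", "kwargs": {
  "rows": [
    {"fingers": 0,"linear": [0,-4,0],"angular": [0,0,0]},
    {"fingers": 0,"linear": [0,-8,0],"angular": [0,0,0]},
    {"fingers": 0,"linear": [0,-12,0],"angular": [0,0,0]},
    {"fingers": 0,"linear": [0,-16,0],"angular": [0,0,0]},
    {"fingers": 0,"linear": [0,-20,0],"angular": [0,0,0]},
    {"fingers": 0,"linear": [0,-24,0],"angular": [0,0,0]},
    {"fingers": 0,"linear": [0,-28,0],"angular": [0,0,0]},
    {"fingers": 0,"linear": [0,-32,0],"angular": [0,0,0]},
    {"fingers": 0,"linear": [0,-36,0],"angular": [0,0,0]},
    {"fingers": 0,"linear": [0,-40,0],"angular": [0,0,0]},
    {"fingers": 0,"linear": [0,-44,0],"angular": [0,0,0]},
    {"fingers": 0,"linear": [0,-48,0],"angular": [0,0,0]}
  ]
}}

```text
time_s: 8.35
position: [447.2, 261.1, 153.8]
orientation: [3.139, -0.137, -0.0]
wrist_force: [0.3, -1.0, 0.5]
grip_width: -0.0
```

```bash
python3 look.py 6
```

```text
8.45 [447.29323583 261.38279123 153.86085201] [ 0.36457351  0.62275008 -0.63292346] [4.20874402e-02 7.90886996e+01 1.53860852e+02]
```

View pics/s6z.png

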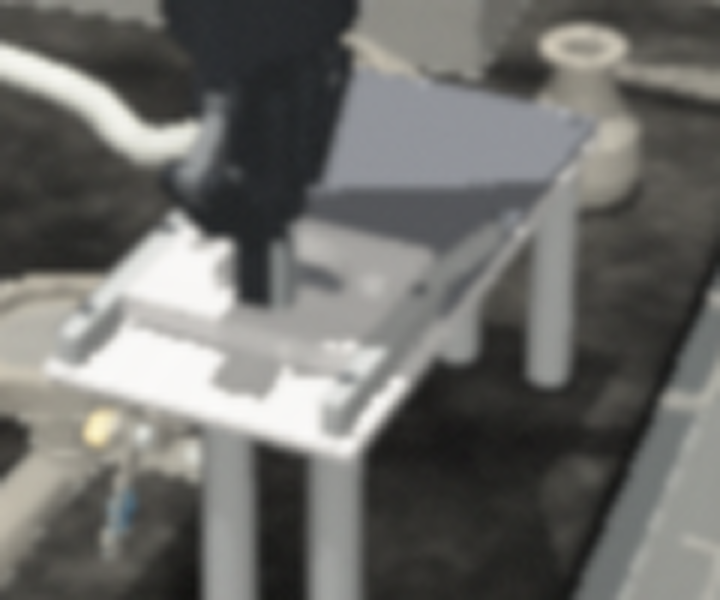

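View pics/t6z.png

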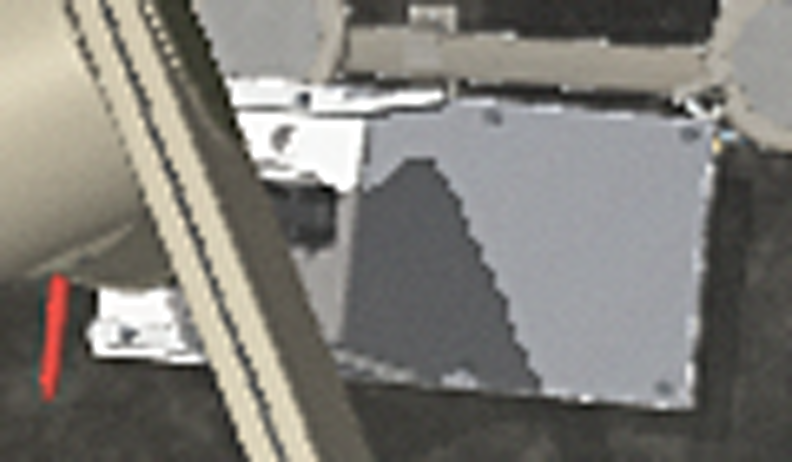

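The plate is within the rails. The far hole is at top zoom (283,138) and the pin was at (244,138), so about 23 mm remains. I slow down and lower the tip 3 mm, since the deck edge is behind the fingers.

{"fn": "carry_out", "kwargs": {
  "rows": [
    {"fingers": 0,"linear": [0,-2,0.5],"angular": [0,0,0]},
    {"fingers": 0,"linear": [0,-4,1],"angular": [0,0,0]},
    {"fingers": 0,"linear": [0,-6,1.5],"angular": [0,0,0]},
    {"fingers": 0,"linear": [0,-8,2],"angular": [0,0,0]},
    {"fingers": 0,"linear": [0,-10,2.5],"angular": [0,0,0]},
    {"fingers": 0,"linear": [0,-12,3],"angular": [0,0,0]},
    {"fingers": 0,"linear": [0,-13.5,3],"angular": [0,0,0]},
    {"fingers": 0,"linear": [0,-15,3],"angular": [0,0,0]},
    {"fingers": 0,"linear": [0,-16.5,3],"angular": [0,0,0]},
    {"fingers": 0,"linear": [0,-17.5,3],"angular": [0,0,0]}
  ]
}}

```text
time_s: 9.7
position: [448.7, 278.4, 150.8]
orientation: [3.139, -0.137, -0.0]
wrist_force: [0.6, -1.0, 0.4]
grip_width: -0.1
```

```bash
python3 look.py 7
```

```text
9.8 [448.75986526 278.44602549 150.78351281] [ 0.33072638 -0.16009069 -0.04696004] [1.59770441e-02 9.62148283e+01 1.50783513e+02]
```

View pics/s7z.png

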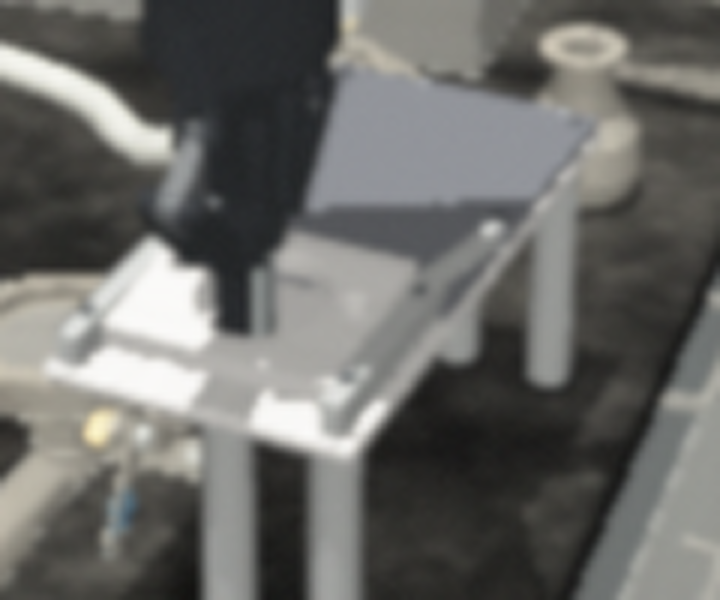

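View pics/t7z.png

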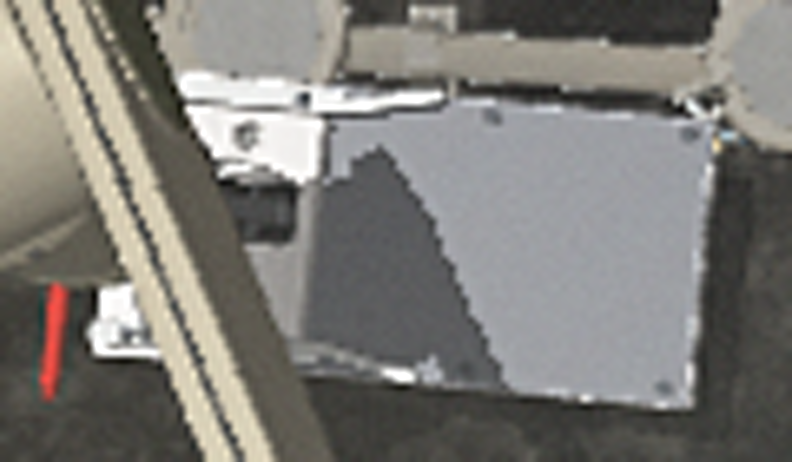

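The hole is at (247,137), nearly over the pin, and the rear edge is at about x = 326, roughly over the deck edge. I creep on about 6 mm.

{"fn": "carry_out", "kwargs": {
  "rows": [
    {"fingers": 0,"linear": [0,-0.8,0],"angular": [0,0,0]},
    {"fingers": 0,"linear": [0,-1.6,0],"angular": [0,0,0]},
    {"fingers": 0,"linear": [0,-2.4,0],"angular": [0,0,0]},
    {"fingers": 0,"linear": [0,-3.1,0],"angular": [0,0,0]},
    {"fingers": 0,"linear": [0,-3.8,0],"angular": [0,0,0]},
    {"fingers": 0,"linear": [0,-4.5,0],"angular": [0,0,0]},
    {"fingers": 0,"linear": [0,-5.2,0],"angular": [0,0,0]},
    {"fingers": 0,"linear": [0,-5.2,0],"angular": [0,0,0]}
  ]
}}

```text
time_s: 10.8
position: [449.2, 283.6, 150.8]
orientation: [-3.138, 0.137, -0.0]
wrist_force: [0.4, -0.9, -0.0]
grip_width: 0.2
```

```bash
python3 look.py 8
```

```text
10.9 [449.19616269 283.52240245 150.79066432] [ 0.54466182 -0.32886379 -0.58159296] [8.17883081e-03 1.01309914e+02 1.50790664e+02]
```

View pics/s8z.png

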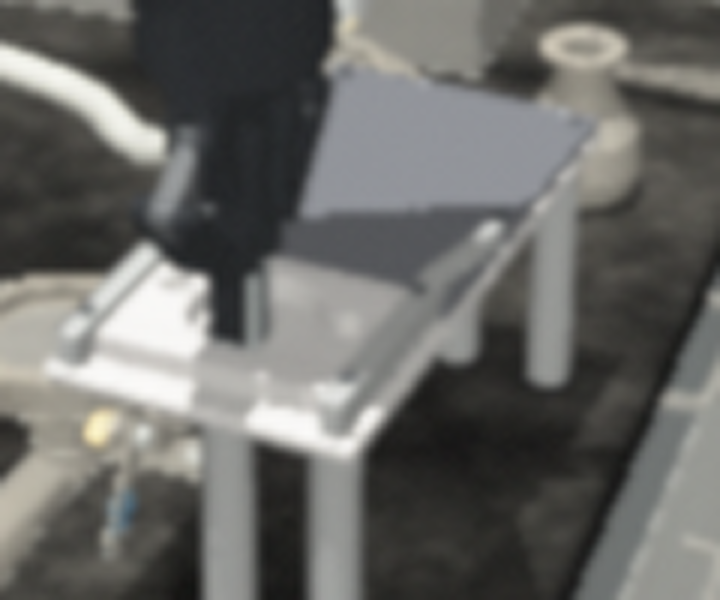

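View pics/t8z.png

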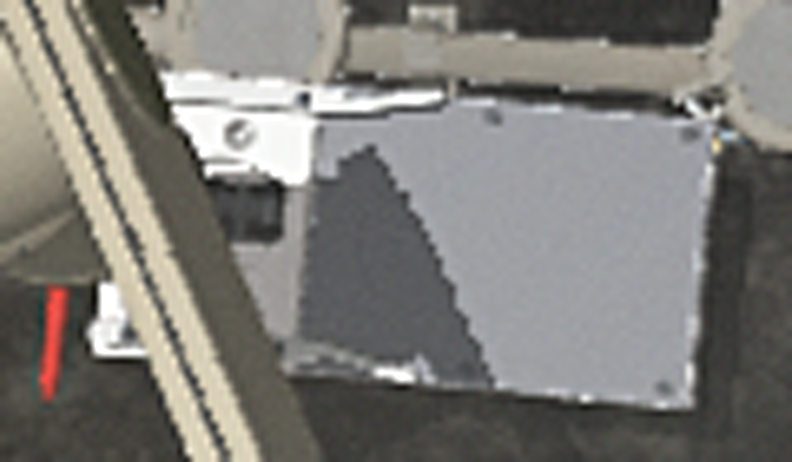

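In the top view the pin now looks concentric in the hole at (240,134). I'll nudge on in small steps and watch the force to tell whether it has dropped.

{"fn": "carry_out", "kwargs": {
  "rows": [
    {"fingers": 0,"linear": [0,-0.5,0],"angular": [0,0,0]},
    {"fingers": 0,"linear": [0,-1,0],"angular": [0,0,0]},
    {"fingers": 0,"linear": [0,-1,0],"angular": [0,0,0]}
  ]
}}

```text
time_s: 11.28
position: [449.3, 284.5, 150.8]
orientation: [3.139, -0.137, 0.0]
wrist_force: [0.3, -0.4, 0.3]
grip_width: -0.0
```

```bash
python3 look.py 9
```

```text
11.375 [449.29076235 284.46980139 150.78481656] [ 0.36511115  0.71418793 -0.54345562] [1.98472475e-02 1.02261953e+02 1.50784817e+02]
```

View pics/s9z.png

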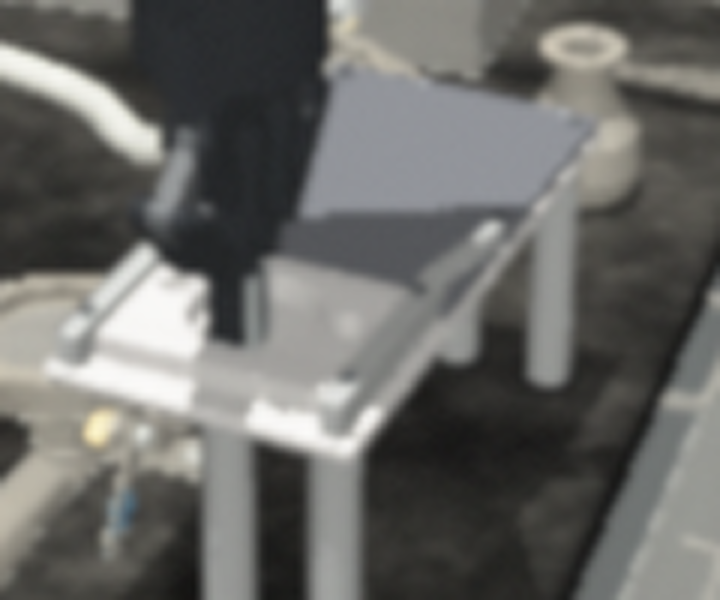

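View pics/t9z.png

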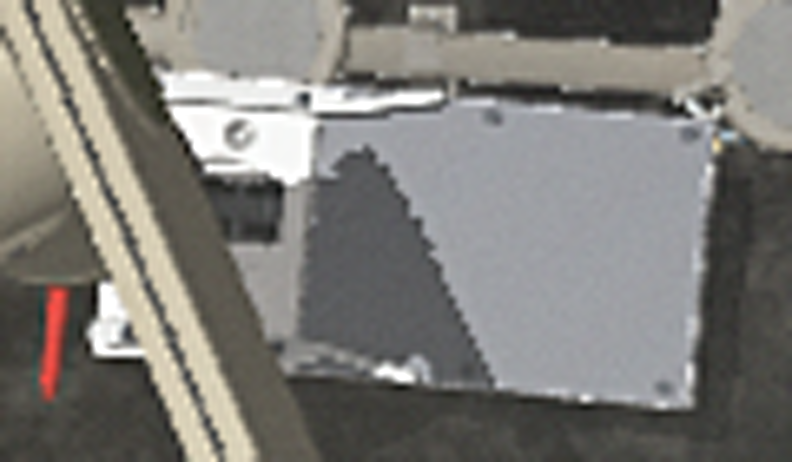

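Rear edge and hole didn't move while the tool advanced 1 mm, and no force built up, so the plate has probably dropped onto the pins. I back off from the wall, lift straight out and look without obstruction.

{"fn": "carry_out", "kwargs": {
  "rows": [
    {"fingers": 0,"linear": [0,5,0],"angular": [0,0,0]},
    {"fingers": 0,"linear": [0,14,0],"angular": [0,0,0]},
    {"fingers": 0,"linear": [0,17,0],"angular": [0,0,0]},
    {"fingers": 0,"linear": [0,17,-10],"angular": [0,0,0]},
    {"fingers": 0,"linear": [0,17,-40],"angular": [0,0,0]},
    {"fingers": 0,"linear": [0,50,-90],"angular": [0,0,0]},
    {"fingers": 0,"linear": [0,105,-100],"angular": [0,0,0]},
    {"fingers": 0,"linear": [0,160,-110],"angular": [0,0,0]},
    {"fingers": 0,"linear": [0,210,-110],"angular": [0,0,0]},
    {"fingers": 0,"linear": [0,250,-110],"angular": [0,0,0]},
    {"fingers": 0,"linear": [0,250,-110],"angular": [0,0,0]}
  ]
}}

```text
time_s: 12.75
position: [427.6, 33.3, 261.8]
orientation: [3.138, -0.143, 0.003]
wrist_force: [-0.5, 0.7, 0.2]
grip_width: 0.0
```

```bash
python3 look.py 10
```

```text
12.85 [427.77433318  35.43964518 261.54854075] [-0.33947797  0.82080471 -0.0466611 ] [   0.28970281 -147.69584905  261.54854075]
```

View pics/s10z.png

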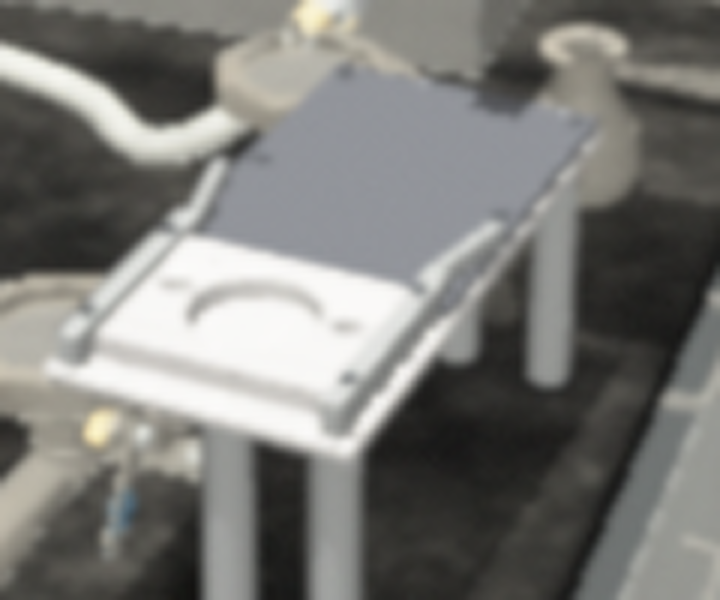

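View pics/t10z.png

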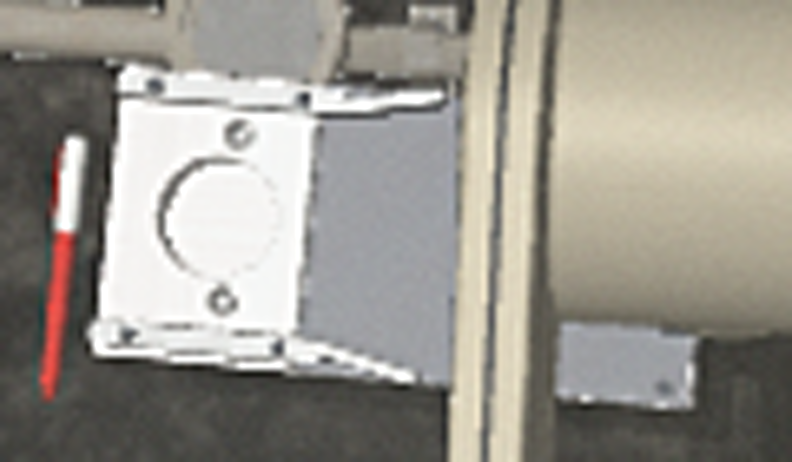

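Both holes show concentric pins in the top view, at (240,134) and (223,300). Now a numerical check for flatness.

Run:
```python
from h import *
import cv2
np.set_printoptions(precision=1,suppress=True)
for n,x,y in(("hf",240,134),("hn",223,300),("win",218,217)):print(n,w2d(onz("top",*zt(x,y),145)))
def ps(P):return (proj("side",P)-[245,185]+.5)*6-.5
def ptilt(x,y,z,deg,zb):
    t=np.radians(deg);return d2w(x,84.5+y*np.cos(t)+z*np.sin(t),zb-y*np.sin(t)+z*np.cos(t))
print("pins side pred",ps(d2w(38,78.5,139)),ps(d2w(-38,78.5,139)),"seen 178,303 348,347")
for nm,deg,zb in(("flat",0,133),("high",0,139.5),("tiltfwd",8.5,138.9)):
    print(nm,[ps(ptilt(x,y,12,deg,zb)) for x,y in((50,40),(-50,40),(50,-40),(-50,-40),(38,-6),(-38,-6))], "bottomfront",ps(ptilt(50,40,0,deg,zb)))
s=cv2.imread("pics/s10.png");cv2.imwrite("pics/s10zz.png",cv2.resize(s[218:264,250:322],None,fx=11,fy=11,interpolation=cv2.INTER_CUBIC))
```

```text
hf [ 38.8  79.1 145. ]
hn [-37.1  78.7 145. ]
win [  0.2  85.  145. ]
pins side pred [184.9 291.6] [355.1 334.9] seen 178,303 348,347
flat [array([102., 329.]), array([333.1, 389.7]), array([197.4, 233.1]), array([417.6, 287.2]), array([184.4, 279.1]), array([355.2, 322.2])] bottomfront [103.3 354.6]
high [array([101.3, 315.1]), array([333. , 375.5]), array([197. , 219.7]), array([417.8, 273.5]), array([184. , 265.4]), array([355.2, 308.3])] bottomfront [102.6 340.8]
tiltfwd [array([100.3, 331. ]), array([331.6, 391.9]), array([194.1, 211.4]), array([415.7, 265.1]), array([181.8, 267.3]), array([353.3, 310.3])] bottomfront [103.8 354. ]
```

View pics/s10zz.png

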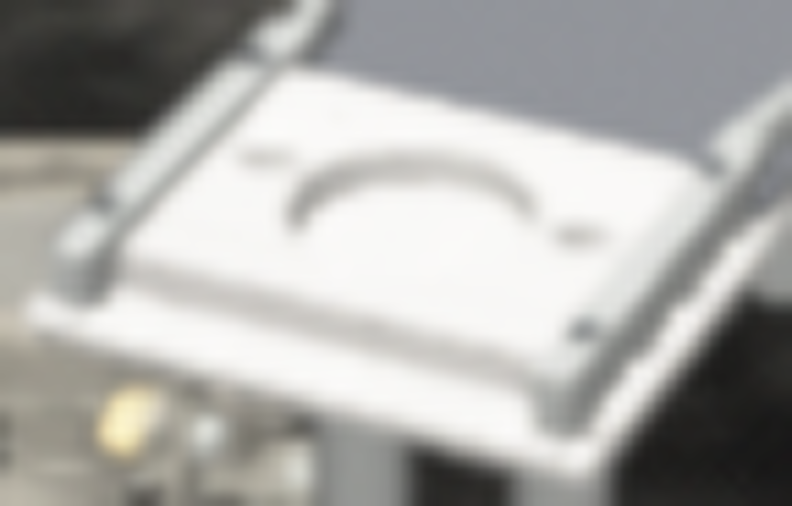

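```bash
python3 -c "
from cell import finish_job;print(finish_job())"
```

```text
the job is handed in; nothing more can be done
None
```

I pushed the plate along the deck with the shut fingertips inside its window, slowly and without grasping or lifting it. It went through the rails and its holes dropped over both pins. I then withdrew the tool and handed the job in at about 13 s; `finish_job()` gives no verdict.

**Position (top view):** the pins sit concentric in both holes. The holes measure at dock (38.8, 79.1) and (-37.1, 78.7) mm, and the window centre at (0.2, 85.0) mm against the target (0, 84.5).

**Flatness (side view):** the plate's rear edge and holes match a plate lying flat on the seat to within about 9 zoomed pixels (1.5 image pixels). They do not match a plate still raised or tilted on the pins.

**Forces:** the largest wrist-force component I read while pushing was about 2 N, and the final readings were below 1 N.

**Disagreements:**
- The side camera placed the pins and the plate 4–9 mm further along +y than the top camera. I relied on the top view, which matched the given sizes to about 2 mm.
- One move call was refused because its rows lacked "angular"; nothing moved.
- The front-edge corners in the final side view were 10–15 zoomed pixels lower than predicted for a flat plate. I put this down to the same camera bias.
- The pen looks unmoved in the last pictures. I did not check the other bystanders individually.

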